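# Clamp the circuit board into its test jig

### The arm

A 6-joint arm with a two-finger parallel gripper is mounted at the origin on the work surface. World frame = base frame: x ahead of the robot, y to its left, z up, the work surface at z = 0. Lengths are in mm, angles in degrees, forces in N, time in s.
With the tool pointing down it reaches from about 375 to 975 mm from the base axis. Payload 3.8 kg.
Tool frame: the origin (TCP) lies midway between the tips of the shut fingers; the grasp point (between the pads) lies grasp_offset behind it (grasp_offset is the distance from the TCP to the grasp point, in mm); z points along the fingers, y is the direction in which the jaws open and shut (so a half turn about z gives the same grasp; the last joint's range is limited). The gripper opens to 85 mm and grips with 20 to 120 N. Pads are 22 mm wide; open, the fingers measure 114 mm over their backs; the gripper's body (76 mm by 85 mm) begins 54 mm behind the grasp point. The pads swing forward as they close: fully open they stand 13 mm farther back than shut.
Start: joints at [-78.604, 15.12, 91.902, -0, 72.978, -2.114], TCP at [157.689, -656.317, 231.28] pointing down, gripper open.
Joint ranges: [-150.88, 150.88], [-54.13, 125.18], [17.81, 147.31], [-75.09, 255.09], [0, 152.58], [-146.25, 146.25]. Speed limits (degrees/s): [147.25, 147.25, 180, 180, 180, 180].

### API

Orientations are given as [roll, pitch, yaw] about the fixed x, y, z axes, in that order (R = Rz(yaw) Ry(pitch) Rx(roll)).
In Python, from plant import * gives the robot as it stands.
- The arm moves only by the shell command python3 -m inch 'ROWS' [FORCE]. ROWS is text: rows parted by semicolons, each of 7 numbers parted by spaces: the turn, a rotation vector about the tool's x, y, z in units of 6 degrees (1.0 is 6 degrees), then the shift along the tool's x, y, z in mm, then the opening in per cent of the stroke, from 0 (shut) to 100 (fully open). A call has 1 to 12 rows; each row shifts and turns the commanded pose from where the row before left it, along the tool's axes as they then stand; what a row does not reach is not made up. A row lasts 1/8 s, in which the tool goes at most 62.5 mm and 10.7 degrees, less where a joint would pass 70% of its speed; a pose out of reach is approached as far as the arm can. A call is refused whole if a number of a shift passes 62.5 or a number of a turn 1, either way. A call with a gripper value outside its range is refused whole. The fingers move at their own pace and stop on an object; FORCE is the grip in N (left out, the last holds). Time passes only in rows, so rows that do not move let the fingers close. It gives the time, the measured TCP pose, the force and the opening at its end, in the units of the state.
- observe(): the state, without advancing time (a new reading comes with each control period).
- snapshot(name): name is "scene" or "top"; returns the picture (420x560x3 uint8, red, green, blue); there is no depth.
- camera_model(name): a dict with "fx", "fy", "cx", "cy" (pixels), "world_from_camera" (4x4, takes a point from camera to world coordinates). Camera axes: x right, y up, looking along -z (the intrinsics and any distortion apply to the point x, -y, -z); pixel columns grow to the right and rows downward; lengths in mm; the calibration is good to about 2 mm. A picture is of the moment at which its call begins. camera_model takes no time and is no camera call.
- sign_off(): hands the job in, once; it reports no verdict.
Trained networks look in the newest picture that a camera, given by its name, has taken for a name from the list of things; names that differ only in an ending like _2 or _b are one class to them, and where a whole thing is asked for, a point or a joint stands for the part that bears it (a point fixed in the world has none). Each returns a list of dicts, best first, with "p" (0 to 1); they miss things now and then, are a little off and sometimes report something else, mostly with a low value. They report only what shows in the picture. A call takes as long as a camera call.
- outline_of(camera, query): "region" (420x560 bool, what is visible of it) and "uv" ([column, row] in pixels, amid what is visible of it).
The state is a dict: "t": time; "joint_pos": joint angles; "joint_vel": joint speeds; "effort": joint torques, N m; "position": TCP position; "tcp_rot": TCP orientation; "wrist_force": force on the tool from outside, world axes, zero at the start; "torque": the same for the moment, N m; "grip_width": opening from 0.0 (shut) to 1.0 (fully open).
Only numpy, scipy, OpenCV 4.12 (cv2) and the standard library are available. Lean on these libraries where they do the work, as an engineer would, in place of code of your own. Each camera call takes 0.05 s, during which the arm holds its last target. There are 200 camera calls.

### The job

A circuit board lies in its test jig and one of the jig's two clamps is already shut; shut the other one. Push its strap round over the board until the rubber foot stands over the middle of the bare metal square, then push its upright cam lever outwards and fully down so that the foot presses on the board and the clamp stays shut. Only push, gently and without gripping or forcing anything; do not press the lever before the strap is in place, leave the board seated in the jig and the things around it where they are.

Things in the scene. Friction and masses are not known exactly. Their poses are not given: they have to be found in the camera images.
- clamp: The open clamp, with its strap and lever: origin on its stud's vertical axis, at bench height, at the middle of the left (+y) end of the jig, 45 mm outside the board's edge. Axes are the jig's: x across it, roughly away from the robot, y along it towards this end. The jig, fixed, turned up to 0.3 rad: aluminium plate 240 x 370 mm, top at 18 mm, a clamp at each 370 mm end; the other is shut.
- foot_pad (a point): Centre of the underside of the open clamp's rubber foot (16 mm across), under the strap 90 mm from the stud axis. Strap: aluminium bar 24 mm wide, ending 18 mm beyond the foot and 25 mm behind the stud. Raised (lever up) it lies 58 to 68 mm above the bench, nut and screw over the foot to 88 mm, foot 41 mm up, 5 mm over the board.
- foot: The same rubber foot; origin and axes of foot_pad, its y points from the foot to the stud. Pushing the lever down lowers the strap in proportion to the lever angle, by 7 mm in all; the sprung foot then presses on the board with about 10 N.
- swivel (a joint): Turn of the open clamp's strap and lever together about the stud, rad: 0 with the foot over the bare square, positive when swung off towards the robot's side of the jig (clockwise from above). Starts at 0.8 to 1.35; push the strap's outer side (away from the board) to bring it anticlockwise over the board. Friction: 4 N at the foot; it stays where it is left. No stop at 0: it runs on to -0.5.
- land (a point): Centre of the bare tinned square (32 x 32 mm) on the board's top face where the open clamp's foot belongs, 36 mm above the bench. Between the strap's start and the square the board has only flat parts (under 2 mm) and locators 2 mm proud: a finger may pass 10 mm above the board. Beyond the square (away from the robot) parts stand up to 43 mm above the board.
- lever (a joint): Angle of the open clamp's cam lever, rad: 0 upright, growing as it is pushed over outwards, away from the foot, in the strap's vertical plane; its stop is 1.5, nearly level, fully down. Starts at 0 to 0.25. Friction: about 4 N at the grip; it stays where it is left.
- lever_pivot (a point): The lever's hinge, on the stud axis, 77 mm above the bench. The hinge line is level and square to the strap.
- lever_grip (a point): Point inside the lever's black grip, 80 mm from the hinge. The grip is 20 mm wide (along the hinge line), 14 mm thick and runs from 51 to 97 mm from the hinge; nearer the hinge the lever is a steel bar 14 mm wide, 8 mm thick, with two cam discs.
- board: The circuit board, 160 x 200 x 3 mm, dark blue, about 0.3 kg, loose between black corner locators with 1.5 mm play. Origin: centre of its underside, 33 mm above the bench. Axes as the jig's.
- standoff: Bystander: brass standoff 14 mm across, 40 mm tall, standing on the jig's plate at the far corner on the open clamp's side; origin at the centre of its foot.
- capacitor: Bystander: black capacitor 25 mm across, 40 mm tall, standing on the jig's plate at the near corner by the shut clamp; origin at the centre of its foot.
- screwdriver: Bystander: screwdriver lying beyond the jig; origin at its underside.
- spool: Bystander: grey spool 56 mm across, 46 mm tall, standing on the bench beyond the open clamp; origin at the centre of its foot.
- mug: Bystander: white mug 80 mm across, 95 mm tall, on the bench beyond the open clamp; origin at the centre of its foot.
- meter: Bystander: grey hand-held meter 150 x 76 x 36 mm lying beside the shut clamp's end; origin at the centre of its underside.
- enclosure: Bystander: aluminium case 90 x 60 x 30 mm lying on the robot's side of the jig; origin at the centre of its underside.

How it is judged (in metres and radians):
On the way, in this order (a step that is already met when the one before it is completed fails the run):
1. the strap is swung over, its foot over the bare square, the lever still up (horizontal distance between foot_pad and land below 0.009 m and value of joint lever below 0.6 rad), for 0.2 s.
2. the lever is fully down with the foot on the bare square (horizontal distance between foot_pad and land below 0.009 m and value of joint lever above 1.38 rad), for 0.2 s.
At the end, for the whole second after the job is handed in: The foot's centre is within 9 mm of the centre of the bare square, the lever is at 1.38 rad or more (stop at 1.5), the foot presses on the board with more than 4 N, and the board lies flat in its nest with everything at rest (all of step 2 and contact force between foot and board above 4 N and velocity of joint each of lever, swivel below 0.05 rad/s and linear speed of board below 0.01 m/s and z of board in the frame of clamp below 0.036 m and angle between board's own z axis and vertical below 0.03 rad); the robot touches nothing.
It fails at once if the lever is pushed past 0.8 rad while the foot is more than 15 mm from the square's centre (value of joint lever above 0.8 rad and horizontal distance between foot_pad and land above 0.015 m).
It fails at once if the board is lifted or shifted out of its place by more than 6 mm (distance of board from where it was at the start of the episode above 0.006 m).
It fails at once if the strap or the lever is gripped or forced: more than 40 N from the fingers (contact force between the fingers and clamp above 40 N).
It fails at once if the board is pressed by the hand with more than 15 N (contact force between any of the fingers, the arm and board above 15 N).
It fails at once if a bystander is moved by more than 25 mm (distance of any of standoff, capacitor, screwdriver, spool, mug, meter, enclosure from where it was at the start of the episode above 0.025 m).
It also fails if it takes over 51 s, if anything falls off the work surface, if the arm or the gripper's body presses on something with over 40 N, if the wrist force passes 120 N, or if a joint passes its speed limit or range.

## Working session

There is one attempt and no reset: what is moved stays moved. The work goes in short steps, Python scripts to look and compute and a shell command to move; the robot and the scene stay as the last step left them, time stands still between calls to the robot, and variables do not carry over. Pictures are saved under pics/ and viewed, about 8 in all and at most 12, crops included, and the job is handed in when it is done.

```bash
mkdir -p pics; ls
cat > h.py <<'E'
from plant import *
import numpy as np, cv2
def snap(c,f,box=None,s=1):
    im=snapshot(c)[:,:,::-1]
    if box: im=im[box[1]:box[3],box[0]:box[2]]
    cv2.imwrite('pics/'+f,cv2.resize(im,None,fx=s,fy=s,interpolation=cv2.INTER_CUBIC))
def ray(c,uv):
    m=camera_model(c);T=np.array(m['world_from_camera'])
    d=np.array([(uv[0]-m['cx'])/m['fx'],-(uv[1]-m['cy'])/m['fy'],-1])
    return T[:3,3],T[:3,:3]@d
def atz(c,uv,z):
    o,d=ray(c,uv);return (o+d*(z-o[2])/d[2])
def proj(c,p):
    m=camera_model(c);T=np.array(m['world_from_camera'])
    q=T[:3,:3].T@(np.array(p)-T[:3,3]);return m['cx']+m['fx']*q[0]/-q[2],m['cy']+m['fy']*-q[1]/-q[2]
E
python3 - <<'E'
from h import *
snap('top','top0.png'); snap('scene','scene0.png')
for c in('top','scene'):
    m=camera_model(c);print({k:(np.round(v,2).tolist()) for k,v in m.items()})
    for q in('clamp','foot','land','lever','lever_grip','board','standoff','spool','mug','enclosure'):
        r=outline_of(c,q);print(c,q,[(round(x['p'],2),np.round(x['uv']).tolist(),int(x['region'].sum())) for x in r[:2]])
print(observe())
E
```

```text
pics
{'fx': 480.13, 'fy': 480.13, 'cx': 281.86, 'cy': 205.48, 'world_from_camera': [[0.0, 0.99, -0.1, 450.3], [-1.0, 0.0, -0.03, -35.01], [-0.03, 0.1, 0.99, 1260.56], [0.0, 0.0, 0.0, 1.0]]}
top clamp [(0.75, [227.0, 205.0], 713), (0.55, [162.0, 129.0], 1275)]
top foot [(0.46, [225.0, 204.0], 600), (0.45, [314.0, 262.0], 78)]
top land []
top lever [(0.44, [210.0, 191.0], 170)]
top lever_grip [(0.65, [210.0, 189.0], 88)]
top board [(0.69, [272.0, 208.0], 4396)]
top standoff [(0.31, [390.0, 269.0], 1879)]
top spool [(0.8, [149.0, 200.0], 433)]
top mug [(0.81, [164.0, 129.0], 1333)]
top enclosure [(0.63, [309.0, 287.0], 859)]
{'fx': 471.8, 'fy': 471.8, 'cx': 275.14, 'cy': 218.77, 'world_from_camera': [[-0.88, -0.32, 0.36, 949.91], [0.48, -0.58, 0.66, 641.76], [-0.0, 0.75, 0.66, 812.32], [0.0, 0.0, 0.0, 1.0]]}
scene clamp [(0.73, [317.0, 298.0], 1352)]
scene foot []
scene land [(0.96, [287.0, 263.0], 4246)]
scene lever [(0.76, [313.0, 288.0], 474), (0.21, [212.0, 282.0], 573)]
scene lever_grip [(0.83, [315.0, 287.0], 386), (0.43, [266.0, 398.0], 2120)]
scene board [(0.81, [288.0, 260.0], 4100)]
scene standoff []
scene spool [(0.65, [372.0, 391.0], 1121)]
scene mug [(0.8, [265.0, 398.0], 2129)]
scene enclosure [(0.67, [345.0, 218.0], 857)]
{'t': 1.1, 'joint_pos': array([-7.86046132e+01,  1.51206544e+01,  9.19040418e+01,  2.57977000e-05,
        7.29778492e+01, -2.11311124e+00]), 'joint_vel': array([ 0.00159489,  0.00791423, -0.0273707 , -0.00847403, -0.01890427,
       -0.02689135]), 'effort': array([-6.93314960e-04, -5.15080261e+01, -3.67734218e+01, -3.65269227e-05,
        9.46306609e-04, -4.58494503e-05]), 'position': array([ 157.67978715, -656.30302507,  231.26099444]), 'tcp_rot': array([-1.79997457e+02, -1.18505451e-04,  1.35084904e+01]), 'wrist_force': array([-0.00931069,  0.65041137,  0.16294593]), 'torque': array([ 0.01200586, -0.01124776, -0.00126052]), 'grip_width': 0.9999486721788844}
```

Run:
```python
import cv2
a=cv2.imread('pics/top0.png')[100:310,120:400];b=cv2.imread('pics/scene0.png')[200:410,180:460]
cv2.imwrite('pics/a.png',cv2.resize(a,None,fx=2.85,fy=2.85,interpolation=2));cv2.imwrite('pics/b.png',cv2.resize(b,None,fx=2.85,fy=2.85,interpolation=2))
```

```text
(no output)
```

View pics/a.png

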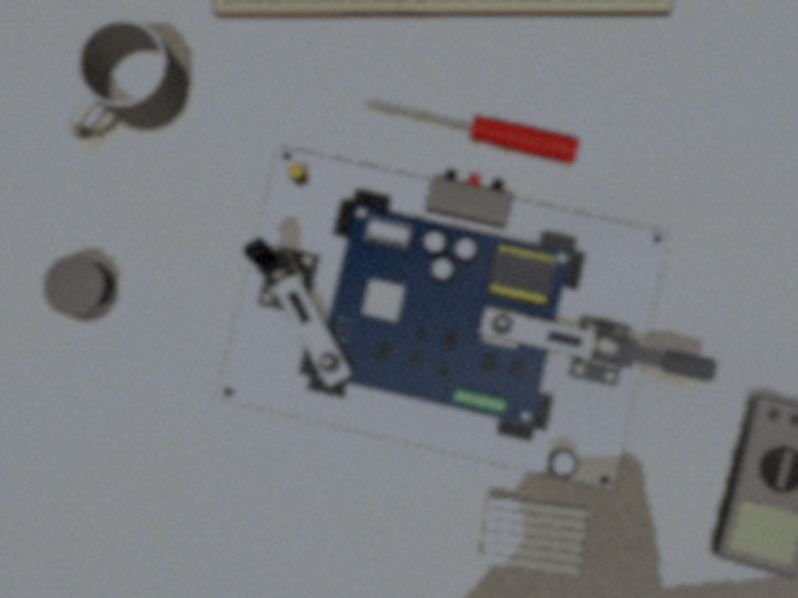

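View pics/b.png

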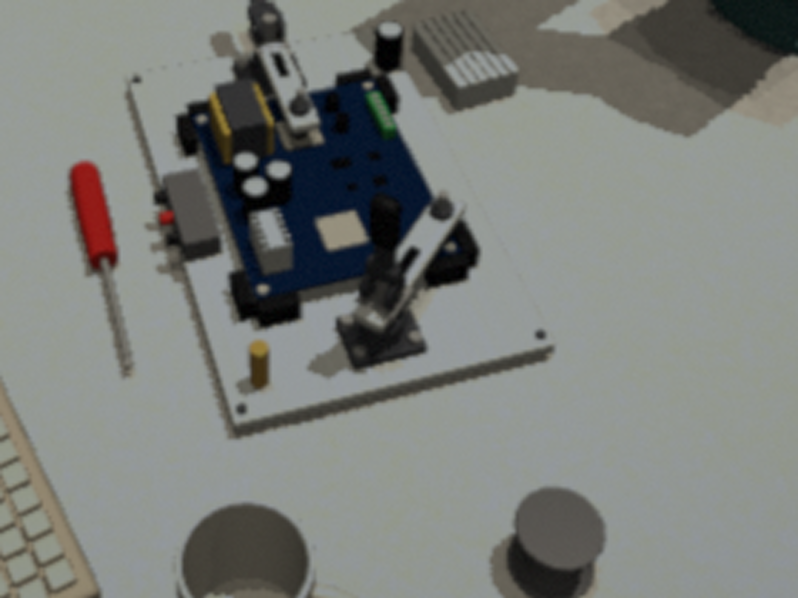

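Top crop shows land at (384,299), strap nut at (329,362), grip tip at (262,250), plate screws at (287,155), (658,238), (228,392), (604,480). The scene view agrees: strap swung off towards the robot, lever upright.

```bash
cat >> h.py <<'E'
def crop(u,v): return (u/2.85+120-.3,v/2.85+100-.3)
E
python3 - <<'E'
from h import *
P=lambda u,v,z:atz('top',crop(u,v),z)[:2]
s=[P(*a,18) for a in((287,155),(658,238),(228,392),(604,480))]
print('screws',np.round(s,1))
c=np.mean(s,0); ydir=(s[0]-s[1]+s[2]-s[3]);ydir/=np.linalg.norm(ydir);xdir=np.array([ydir[1],-ydir[0]])
print('centre',c,'yaw',np.degrees(np.arctan2(xdir[1],xdir[0])))
stud=c+ydir*145; land=P(384,299,36); foot=P(329,362,86); print('stud',stud,'land',land,'foot',foot,'d',np.linalg.norm(land-stud),np.linalg.norm(foot-stud))
g=lambda a:np.degrees(np.arctan2(a[1],a[0]))
print('ang land',g(land-stud),'-ydir',g(-ydir),'foot',g(foot-stud),'swivel rad',np.radians(g(land-stud)-g(foot-stud)))
m=[r for r in outline_of('scene','lever_grip')][0]; print(m['uv'])
print('grip tip top',P(262,250,170),'lever tip scene',[atz('scene',(180+385/2.85,200+205/2.85),z)[:2] for z in(165,175)])
print('enclosure',P(535,530,30),'spool',P(80,285,46),'mug',P(125,60,95), 'standoff',P(297,172,58))
E
```

```text
screws [[ 712.2  161.3]
 [ 634.5 -180.3]
 [ 492.9  211.6]
 [ 414.9 -129.6]]
centre [563.63001827  15.74216453] yaw -12.837726736164552
stud [595.8476469  157.11763767] land [576.36016083  68.49342936] foot [516.60263974 111.20997342] d 90.741459163745 91.58212050573472
ang land -102.40135063379739 -ydir -102.83772673616456 foot -149.9157287675732 swivel rad 0.8292823404719866
[315.2, 287.0]
grip tip top [602.23388936 156.25860996] lever tip scene [array([601.89034637, 161.27511489]), array([607.26670901, 168.69781521])]
enclosure [370.93566944 -67.31444985] spool [587.69129712 341.96272612] mug [780.95526408 293.34215926] standoff [688.28344056 145.75361399]
```

```bash
python3 -m inch '0 0 0 42 -36 0 0;0 0 0 42 -36 0 0;0 0 0 42 -36 0 0;0 0 0 42 -36 0 0;0 0 0 42 -36 0 0;0 0 0 42 -36 0 0;0 0 0 42 -36 0 0;0 0 0 42 -36 0 0' 20 && python3 -m inch '0 0 0 22 -52 0 0;0 0 0 22 -52 0 0;0 0 0 22 -52 0 0;0 0 0 22 -52 0 0;0 0 0 22 -52 0 0;0 0 0 22 -52 0 0;0 0 0 22 -52 0 0;0 0 0 22 -52 0 0' && python3 -m inch '0 0 -1 0 0 0 0;0 0 -1 0 0 0 0;0 0 -1 0 0 0 0;0 0 -1 0 0 0 0;0 0 -1 0 0 0 0;0 0 -1 0 0 0 0;0 0 -1 0 0 0 0;0 0 -1 0 0 0 0;0 0 -1 0 0 0 0' && python3 -m inch '0 0 -1 0 0 0 0;0 0 -1 0 0 0 0;0 0 -1 0 0 0 0;0 0 -1 0 0 0 0;0 0 -1 0 0 0 0;0 0 -1 0 0 0 0;0 0 -1 0 0 0 0;0 0 -1 0 0 0 0;0 0 -0.75 0 0 0 0;0 0 0 0 0 0 0'; python3 -c "
import plant;print({k:v for k,v in vars(plant).items() if isinstance(v,(int,float))})"
```

```text
t: 2.15
position: [418.0, -296.4, 231.7]
tcp_rot: [179.9, -0.0, 13.5]
wrist_force: [0.9, -0.2, 0.5]
grip_width: -0.002
t: 3.15
position: [491.2, 149.7, 231.7]
tcp_rot: [180.0, -0.1, 13.5]
wrist_force: [2.1, -0.3, 0.5]
grip_width: 0.001
t: 4.28
position: [491.1, 147.8, 231.5]
tcp_rot: [180.0, -0.0, 67.7]
wrist_force: [0.4, 0.6, -0.1]
grip_width: -0.001
t: 5.52
position: [491.1, 147.8, 231.4]
tcp_rot: [180.0, 0.0, 120.0]
wrist_force: [-0.1, 0.5, -0.3]
grip_width: -0.0
{'grasp_offset': 18.700000000000003}
```

```bash
python3 -m inch '0 0 0 0 0 45 0;0 0 0 0 0 45 0;0 0 0 0 0 45 0;0 0 0 0 0 45 0;0 0 0 0 0 0 0'
python3 - <<'E'
from h import *
a=snapshot('top')[130:270,180:320,::-1];b=snapshot('scene')[200:340,240:380,::-1]
cv2.imwrite('pics/c.png',cv2.resize(np.hstack([a,b]),None,fx=2.8,fy=2.8,interpolation=2))
E
```

```text
t: 6.15
position: [487.1, 146.8, 47.6]
tcp_rot: [-179.5, -0.1, 119.9]
wrist_force: [-0.7, 0.0, -0.6]
grip_width: -0.002
```

View pics/c.png

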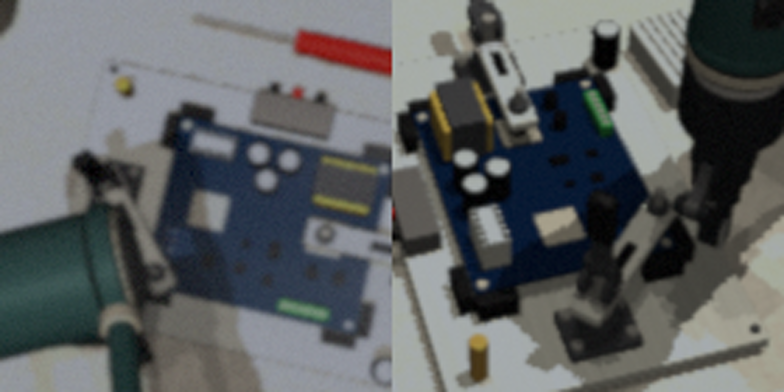

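```bash
python3 -m inch '0 0 0 -4 3 0 0;0 0 0 -6 3 0 0;0 0 0 -6 2 0 0;0 0 0 0 0 0 0;0 0 0 0 0 0 0'
python3 - <<'E'
from h import *
p=observe()['position'];d=p[:2]-[595.8,157.1];a=np.radians(-149.9)
print(p,d@[np.cos(a),np.sin(a)],d@[-np.sin(a),np.cos(a)])
E
```

```text
t: 6.88
position: [505.9, 137.8, 51.3]
tcp_rot: [-180.0, -0.0, 120.0]
wrist_force: [-0.3, 0.7, 0.1]
grip_width: 0.003
[505.90226533 137.8136814   51.2728765 ] 87.44744871207965 -28.399093247292825
```

```bash
python3 -m inch '0 0 0 -2 0 0 0;0 0 0 -2 0 0 0;0 0 -0.4 -3.7 -0.9 0 0;0 0 -0.4 -3.7 -0.9 0 0;0 0 -0.4 -3.7 -0.9 0 0;0 0 -0.4 -3.7 -0.9 0 0;0 0 0 0 0 0 0' && python3 -m inch '0 0 -0.4 -3.7 -0.9 0 0;0 0 -0.4 -3.7 -0.9 0 0;0 0 -0.4 -3.7 -0.9 0 0;0 0 -0.4 -3.7 -0.9 0 0;0 0 -0.4 -3.7 -0.9 0 0;0 0 -0.4 -3.7 -0.9 0 0;0 0 -0.4 -3.7 -0.9 0 0;0 0 -0.4 -3.7 -0.9 0 0;0 0 -0.4 -3.7 -0.9 0 0;0 0 -0.4 -3.7 -0.9 0 0;0 0 0 0 0 0 0;0 0 0 0 0 0 0'
python3 - <<'E'
from h import *
o=observe();p=o['position'];yaw=o['tcp_rot'][2];d=p[:2]-[595.8,157.1];a=np.radians(yaw-270)
print(p,yaw,o['wrist_force'],d@[np.cos(a),np.sin(a)],d@[-np.sin(a),np.cos(a)])
a=snapshot('top')[130:270,180:320,::-1];b=snapshot('scene')[200:340,240:380,::-1]
cv2.imwrite('pics/d.png',cv2.resize(np.hstack([a,b]),None,fx=2.8,fy=2.8,interpolation=2))
E
```

```text
t: 7.75
position: [512.6, 120.6, 51.1]
tcp_rot: [-180.0, -0.1, 129.6]
wrist_force: [-2.5, 2.3, 0.8]
grip_width: -0.002
t: 9.25
position: [535.1, 89.9, 51.1]
tcp_rot: [-180.0, -0.1, 153.6]
wrist_force: [-3.1, 1.9, 1.0]
grip_width: 0.0
[535.13210417  89.91208279  51.06800924] 153.55675454559008 [-3.08397062  1.89172979  1.0482948 ] 87.17453046752291 -24.401045906417323
```

View pics/d.png

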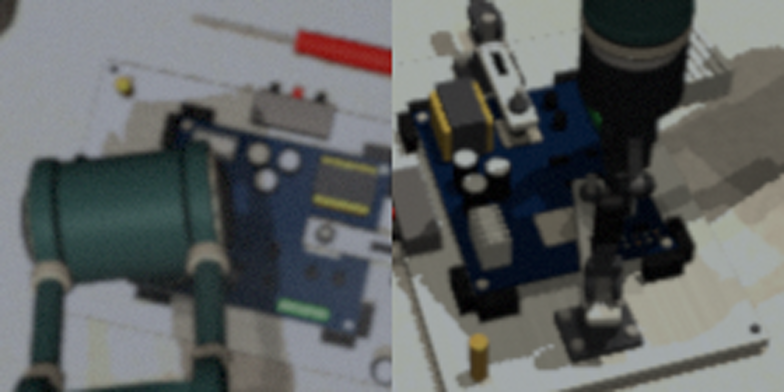

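```bash
python3 -m inch '0 0 -0.4 -3.7 -0.9 0 0;0 0 -0.4 -3.7 -0.9 0 0;0 0 -0.4 -3.7 -0.9 0 0;0 0 -0.4 -3.7 -0.9 0 0;0 0 -0.4 -3.7 -0.9 0 0;0 0 -0.2 -1.9 -0.4 0 0;0 0 0 0 0 0 0;0 0 0 0 0 0 0'
python3 - <<'E'
from h import *
o=observe();p=o['position'];yaw=o['tcp_rot'][2];d=p[:2]-[595.8,157.1];a=np.radians(yaw-270)
print(p,yaw,o['wrist_force'],d@[np.cos(a),np.sin(a)],d@[-np.sin(a),np.cos(a)])
E
python3 -m inch '0 0 0 10 0 0 0;0 0 0 25 0 0 0;0 0 0 30 0 0 0;0 0 0 20 0 -45 0;0 0 0 20 0 -50 0;0 0 0 40 0 -50 0;0 0 0 40 0 -50 0;0 0 0 0 0 0 0;0 0 0 0 0 0 0'
python3 - <<'E'
from h import *
a=snapshot('top')[130:270,180:320,::-1];b=snapshot('scene')[200:340,240:380,::-1]
cv2.imwrite('pics/e.png',cv2.resize(np.hstack([a,b]),None,fx=2.8,fy=2.8,interpolation=2))
E
```

```text
t: 10.35
position: [552.8, 77.8, 51.1]
tcp_rot: [-180.0, -0.0, 166.8]
wrist_force: [-4.6, -0.4, 1.7]
grip_width: 0.001
[552.7579348   77.78973218  51.1089324 ] 166.78959319621683 [-4.62495909 -0.40615354  1.65426862] 87.04781695727183 -23.778467589097048
t: 11.48
position: [375.1, 120.1, 244.1]
tcp_rot: [179.9, 0.1, 166.8]
wrist_force: [-0.3, -0.1, -0.4]
grip_width: 0.003
```

View pics/e.png

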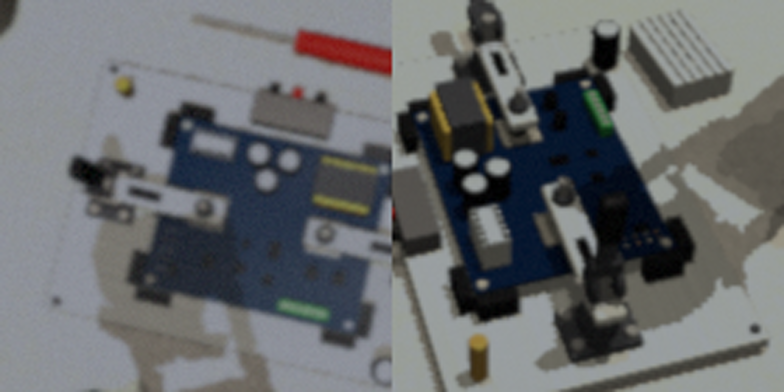

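The strap is now over the square: nut at (205,208) in the top half, (564,192) in the scene half; the lever is still up.

Run:
```python
from h import *
S=np.array([595.8,157.1])
for z in(80,87):
  t=atz('top',(252.9,204),z)[:2]; s=atz('scene',(301.1,268.3),z)[:2]
  for n,f in(('top',t),('scene',s)):
    d=f-S;print(z,n,f.round(1),'r',np.linalg.norm(d).round(1),'ang',np.degrees(np.arctan2(d[1],d[0])).round(2))
l=atz('scene',(180+342/2.85,200+230/2.85),36);print('land scene',l)
# reference from shut clamp nut: top crop a (503,323), b scene (300,100)
print('shut nut',atz('top',crop(503,323),80)[:2],atz('scene',(180+300/2.85,200+103/2.85),80)[:2])
# lever tip
print('lever tip top',[atz('top',(180+88/2.8,130+168/2.8),z)[:2].round(1) for z in(165,175)])
print('lever tip scene',[atz('scene',(240+(613-392)/2.8,200+200/2.8),z)[:2].round(1) for z in(165,175)])
print('mid-strap end, right edge',atz('top',(180+227/2.8,130+212/2.8),68))
```

```text
80 top [573.4  68.6] r 91.3 ang -104.23
80 scene [576.3  75.3] r 84.1 ang -103.37
87 top [572.6  68. ] r 92.1 ang -104.58
87 scene [579.9  80.7] r 78.1 ang -101.74
land scene [574.93513462  71.20925146  36.        ]
shut nut [551.06810096 -38.60216295] [556.45716799 -26.20454365]
lever tip top [array([596.9, 157.5]), array([595.6, 155.7])]
lever tip scene [array([595. , 163.7]), array([600.5, 171.1])]
mid-strap end, right edge [570.3150468   49.14335669  68.        ]
```

Foot is about 3 mm from the square centre, which is inside tolerance. Now I'll move over the strap, turn the tool so that its x is along the strap, and go to the lever's inner side.

```bash
python3 -m inch '0 0 0 -41 9 0 0;0 0 0 -41 9 0 0;0 0 0 -41 9 0 0;0 0 0 -41 9 0 0;0 0 0 -41 10 0 0;0 0 1 0 0 0 0;0 0 1 0 0 0 0;0 0 1 0 0 0 0;0 0 1 0 0 0 0;0 0 1 0 0 0 0;0 0 1 0 0 0 0;0 0 1 0 0 0 0' && python3 -m inch '0 0 1 0 0 0 0;0 0 1 0 0 0 0;0 0 1 0 0 0 0;0 0 1 0 0 0 0;0 0 1 0 0 0 0;0 0 1 0 0 0 0;0 0 1 0 0 0 0;0 0 1 0 0 0 0;0 0 0.1 0 0 0 0;0 0 0 0 0 0 0;0 0 0 0 0 0 0'
python3 - <<'E'
from h import *
o=observe();p=o['position'];d=p[:2]-[595.8,157.1];a=np.radians(76)
print(p,o['tcp_rot'],'s',d@[np.cos(a),np.sin(a)],'lat(+left)',d@[-np.sin(a),np.cos(a)])
prev=None
for f in [0,.1,.2,.3,.45,.6,.75,.9,1.05,1.2,1.3,1.38,1.44,1.5]:
  r=75;s=r*np.sin(f)-7*np.cos(f)-11;z=77+r*np.cos(f)+7*np.sin(f)
  print(f,round(s,1),round(z,1),'' if prev is None else (round(s-prev[0],1),round(prev[1]-z,1)));prev=(s,z)
E
```

```text
t: 13.08
position: [584.6, 117.2, 240.7]
tcp_rot: [-179.8, -0.1, 124.6]
wrist_force: [-0.8, 0.0, 0.9]
grip_width: -0.002
t: 14.45
position: [584.8, 117.7, 243.2]
tcp_rot: [-179.9, 0.0, 76.3]
wrist_force: [0.0, 0.5, 0.4]
grip_width: 0.002
[584.82965284 117.70034739 243.21014338] [-1.79947343e+02  2.48571773e-02  7.62527174e+01] s -40.88328172025351 lat(+left) 1.112842323020228
0 -18.0 152.0 
0.1 -10.5 152.3 (np.float64(7.5), np.float64(-0.3))
0.2 -3.0 151.9 (np.float64(7.5), np.float64(0.4))
0.3 4.5 150.7 (np.float64(7.4), np.float64(1.2))
0.45 15.3 147.6 (np.float64(10.8), np.float64(3.1))
0.6 25.6 142.9 (np.float64(10.3), np.float64(4.7))
0.75 35.0 136.6 (np.float64(9.4), np.float64(6.2))
0.9 43.4 129.1 (np.float64(8.4), np.float64(7.5))
1.05 50.6 120.4 (np.float64(7.2), np.float64(8.7))
1.2 56.4 110.7 (np.float64(5.8), np.float64(9.7))
1.3 59.4 103.8 (np.float64(3.0), np.float64(6.9))
1.38 61.3 98.1 (np.float64(1.9), np.float64(5.7))
1.44 62.4 93.7 (np.float64(1.1), np.float64(4.4))
1.5 63.3 89.3 (np.float64(0.9), np.float64(4.4))
```

```bash
python3 -m inch '0 0 0 0 0 30 0;0 0 0 0 0 40 0;0 0 0 0 0 21 0;0 0 0 0 0 0 0;0 0 0 7 0 0 0;0 0 0 7 0 0 0;0 0 0 6 0 0 0;0 0 0 0 0 0 0;0 0 0 0 0 0 0' && python3 -m inch '0 0 0 5 0 0 0;0 0 0 5.5 0 0 0;0 0 0 5 0 0 0;0 0 0 5 0 0.5 0;0 0 0 5 0 1.5 0;0 0 0 5.5 0 1.5 0;0 0 0 5.5 0 1.5 0;0 0 0 0 0 0 0;0 0 0 0 0 0 0'
python3 - <<'E'
from h import *
o=observe();p=o['position'];d=p[:2]-[595.8,157.1];a=np.radians(76)
print(p,o['wrist_force'],'s',d@[np.cos(a),np.sin(a)],'lat(+left)',d@[-np.sin(a),np.cos(a)])
a=snapshot('top')[130:270,180:320,::-1];b=snapshot('scene')[200:340,240:380,::-1]
cv2.imwrite('pics/f.png',cv2.resize(np.hstack([a,b]),None,fx=2.8,fy=2.8,interpolation=2))
E
```

```text
t: 15.58
position: [589.7, 137.4, 153.1]
tcp_rot: [180.0, 0.0, 76.2]
wrist_force: [0.1, -0.3, 0.7]
grip_width: -0.001
t: 16.7
position: [598.3, 173.3, 147.4]
tcp_rot: [-180.0, -0.0, 76.2]
wrist_force: [-0.4, 0.1, -0.6]
grip_width: 0.0
[598.26687345 173.28753408 147.43709842] [-0.41866925  0.13638599 -0.55192674] s 16.303485836599943 lat(+left) 1.522522163293179
```

View pics/f.png

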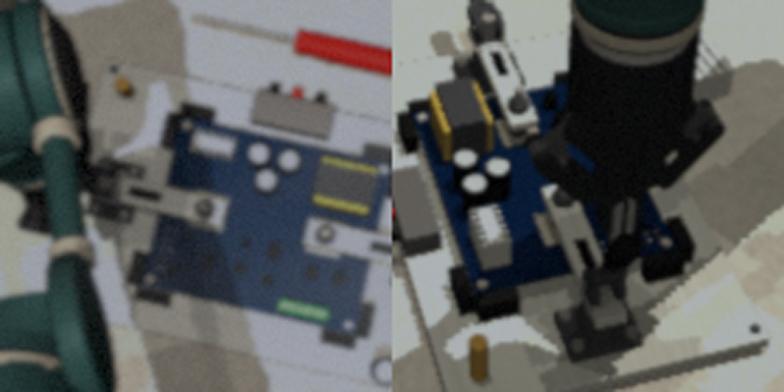

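Lever is tilting outward (grip ahead of the finger near (35,215) in the top half), nut unmoved at (204,208). Continuing along the arc.

```bash
python3 -m inch '0 0 0 5 0 2 0;0 0 0 5 0 2.5 0;0 0 0 4.7 0 3 0;0 0 0 4.7 0 3 0;0 0 0 4.2 0 3.7 0;0 0 0 4.2 0 3.8 0;0 0 0 3.6 0 4.3 0;0 0 0 3.6 0 4.4 0' && python3 -m inch '0 0 0 2.9 0 4.8 0;0 0 0 2.9 0 4.9 0;0 0 0 1.5 0 3.5 0;0 0 0 1.5 0 3.5 0;0 0 0 1 0 2.8 0;0 0 0 1 0 2.9 0' && python3 -m inch '0 0 0 0.6 0 2.2 0;0 0 0 0.5 0 2.2 0;0 0 0 0 0 0 0' && python3 -m inch '0 0 0 0.5 0 1.5 0;0 0 0 0.3 0 1.2 0;0 0 0 0 0 0 0'
```

```text
t: 17.8
position: [607.0, 207.5, 121.3]
tcp_rot: [180.0, -0.1, 76.2]
wrist_force: [-1.9, 0.3, 5.1]
grip_width: -0.002
t: 18.55
position: [609.8, 217.9, 99.1]
tcp_rot: [179.9, -0.1, 76.2]
wrist_force: [-0.9, 1.7, 5.4]
grip_width: 0.0
t: 18.92
position: [609.7, 218.3, 94.2]
tcp_rot: [180.0, -0.0, 76.2]
wrist_force: [0.7, 1.5, 3.2]
grip_width: 0.002
t: 19.3
position: [609.9, 218.9, 91.6]
tcp_rot: [180.0, 0.0, 76.2]
wrist_force: [-0.2, 1.2, 3.3]
grip_width: -0.001
```

```bash
python3 -m inch '0 0 0 0 0 1 0;0 0 0 0 0 1 0;0 0 0 0 0 0 0' && python3 -m inch '0 0 0 0 0 0.8 0;0 0 0 0 0 0 0'
```

```text
t: 19.68
position: [609.9, 219.2, 89.7]
tcp_rot: [180.0, -0.0, 76.2]
wrist_force: [1.4, 1.3, 3.7]
grip_width: -0.001
t: 19.92
position: [609.8, 219.2, 88.9]
tcp_rot: [180.0, -0.0, 76.2]
wrist_force: [1.1, 3.2, 5.3]
grip_width: -0.002
```

```bash
python3 -m inch '0 0 0 0 0 -20 0;0 0 0 0 0 -50 0;0 0 0 0 0 -50 0;0 0 0 0 -50 -30 0;0 0 0 0 -55 0 0;0 0 0 0 -55 0 0;0 0 0 0 -50 0 0;0 0 0 0 0 0 0;0 0 0 0 0 0 0;0 0 0 0 0 0 0'
python3 - <<'E'
from h import *
a=snapshot('top')[130:270,150:290,::-1];b=snapshot('scene')[200:340,240:380,::-1]
cv2.imwrite('pics/g.png',cv2.resize(np.hstack([a,b]),None,fx=2.8,fy=2.8,interpolation=2))
E
```

```text
t: 21.18
position: [406.8, 268.7, 239.1]
tcp_rot: [180.0, 0.0, 76.2]
wrist_force: [-0.1, -0.8, -0.6]
grip_width: 0.001
```

View pics/g.png

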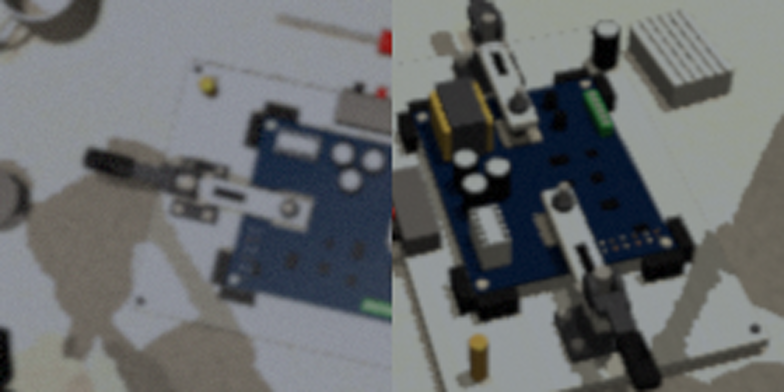

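Run:
```python
from h import *
t=atz('top',(150+289/2.8-.3,130+208/2.8-.3),80)[:2]
s=[atz('scene',(240+(562-392)/2.8-.3,200+202/2.8-.3),z)[:2].round(1) for z in(72,76,80)]
print('nut',t,s)
tip=atz('top',(150+85/2.8,130+160/2.8),88)[:2]; print('lever tip reach',np.linalg.norm(tip-[595.8,157.1]))
# strap end edges vs square in top; networks
m=outline_of('top','foot');print([(x['p'],x['uv']) for x in m[:2]])
# visible bare square in scene
print('square corners scene(before)',[atz('scene',(180+u/2.85,200+v/2.85),36)[:2].round(1) for u,v in((316,218),(352,210),(370,240),(330,250))])
print('proj land/foot+-12',[proj('scene',(576.4+a*.975,68.5-a*.22,36)) for a in(-16,16)])
```

```text
nut [573.38667517  68.5680955 ] [array([578.8,  77. ]), array([580.8,  80.1]), array([582.8,  83.1])]
lever tip reach 93.27411740787215
[]
square corners scene(before) [array([586.1,  51.1]), array([557.6,  57.5]), array([561.6,  90. ]), array([593.1,  83.8])]
proj land/foot+-12 [(np.float64(305.7450109474163), np.float64(278.5592453473856)), (np.float64(291.76139163144893), np.float64(281.6980283583336))]
```

The nut sits at (289,208) with the lever level outward, its tip at (85,160). The foot is about 3 mm from the square's centre and the board is in place.

```bash
python3 -c "
from plant import *
print(sign_off())"
```

```text
the job is handed in; nothing more can be done
None
```

I shut the open clamp and handed the job in at about 21 s. The sign-off gave no verdict.

**What I did:** I pushed the strap round about 0.8 rad with the shut fingers, at no more than about 5 N on the readings between moves. I checked from above that the foot was over the bare square. Then I pushed the lever outwards and down along its arc, again at no more than about 6 N, and backed the arm clear.

**Last checks:**
- **Foot position:** in the top camera the foot's nut is about 3 mm from the square's centre, against the 9 mm allowed.
- **Lever:** it lies level. The fingertip stopped at 89 mm, which corresponds to about 1.5 rad, and the lever did not spring back when released.
- **Board and surroundings:** the board and the standoff and capacitor look unmoved in the last picture. It did not show the screwdriver and mug in full, the meter at all, or more than the edge of the spool, so I did not recheck those.

**Doubts:** The scene camera put the nut 10–15 mm from the top camera's position, mostly along the strap. The nut's distance from the stud should be 90 mm, and the top camera's 91 mm fits that, so I trusted it. In the final picture the network did not find the foot from above. I did not measure the foot's force on the board directly.

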